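# Seat the reference plug in the matching well of the dry block

## Robot

A 6-joint arm with a two-finger parallel gripper is mounted at the origin on the work surface. World frame = base frame: x ahead of the robot, y to its left, z up, the work surface at z = 0. Lengths are in mm, angles in rad, forces in N, time in s.
With the tool pointing down it reaches from about 275 to 825 mm from the base axis. Payload 4.9 kg.
Tool frame: the origin (TCP) lies between the finger pads; the fingertips stand 11 mm ahead of it and the grasp point (between the pads) lies 8 mm behind it; z points along the fingers, y is the line along which they close (so a half turn about z gives the same grasp; the last joint's range is limited). The gripper opens to 85 mm and grips with 20 to 120 N. Pads are 22 mm wide; open, the fingers measure 114 mm over their backs; the gripper's body (76 mm by 85 mm) begins 54 mm behind the grasp point. The pads swing forward as they close: fully open they stand 13 mm farther back than shut.
Start: joints at [-1.289, 0.326, -0.193, 1.052, 0, 1.437], TCP at [222.17, -503.149, 242.281] pointing down, gripper open.
Joint ranges: [-2.65, 2.65], [-0.97, 1.79], [-1.3, 1.35], [-1.93, 2.1], [-1.47, 1.37], [-3.14, 3.14]. Speed limits (rad/s): [2.57, 2.57, 3.14, 3.14, 3.14, 3.14].

## Interface

Orientations are given as a unit quaternion [x, y, z, w].
In Python, from bench import get_state, read_camera, job_done gives the robot as it stands.
- The arm moves only by the shell command python3 -m pendant 'ROWS' [FORCE]. ROWS is text: rows parted by semicolons, each of 7 numbers parted by spaces: the shift along the world's x, y, z in cm, then the turn, a rotation vector about the world's x, y, z in degrees, then the opening, from 0 (shut) to 1 (fully open). A call has 1 to 12 rows; each row shifts and turns the commanded pose from where the row before left it; what a row does not reach is not made up. A row lasts 1/10 s, in which the tool goes at most 50 mm and 8.59 degrees, less where a joint would pass 70% of its speed; a pose out of reach is approached as far as the arm can. A call is refused whole if a number of a shift passes 5 or a number of a turn 8.59, either way. A call with a gripper value outside its range is refused whole. The fingers move at their own pace and stop on an object; FORCE is the grip in N (left out, the last holds). Time passes only in rows, so rows that do not move let the fingers close. It gives the time, the measured TCP pose, the force, the opening and the grip force at its end, in the units of the state.
- get_state(): the state, without advancing time (a new reading comes with each control period).
- read_camera(name): name is "scene" or "top" or "wrist"; returns a dict with "image" (400x640x3 uint8, blue, green, red), "depth" (400x640 float32, mm along the optical axis (not along the pixel's ray), 0 where there is no reading), "fovy" (degrees; the focal length in pixels is half the picture's height over the tangent of half this angle, whatever the lens; pixels are square), "cx", "cy" (the principal point, pixels), "world_from_camera" (4x4, takes a point from camera to world coordinates); the wrist camera has in their place "mount" (4x4, takes a point from camera to tool coordinates, whose origin is the TCP and whose axes are the flange's). Camera axes: x right, y down, z forward; pixel columns grow to the right and rows downward; lengths in mm; the calibration is good to about 2 mm. A picture is of the moment at which its call begins: read the wrist's pose just before it.
- job_done(): hands the job in; it is judged then, once.
The state is a dict: "clock": time; "qpos": joint angles; "qd": joint speeds; "tau": joint torques, N m; "tcp_pos": TCP position; "orientation": TCP orientation; "force": force on the tool from outside, world axes, zero at the start; "torque": the same for the moment, N m; "width": finger opening in mm; "finger_force": force on a finger pad.
Only numpy, scipy, OpenCV 4.12 (cv2) and the standard library are available. Lean on these libraries where they do the work, as an engineer would, in place of code of your own. Each camera call takes 0.05 s, during which the arm holds its last target. There are 200 camera calls.

## Task

Take the aluminium reference plug that stands on the yellow place of the stand, find the well of the dry block that matches its diameter and press the plug fully home in it, upright and firmly down on the bottom stop, then let go. The block's insert lies loosely along its row, so feel for the well gently: never press on the block, with the plug or the fingers, harder than 40 N. Leave the other plugs and everything else where they are.

Things in the scene. Friction and masses are not known exactly. Their poses are not given: they have to be found in the camera images.
- plug20_mid (a point): The 20 mm plug: a solid upright aluminium cylinder 20 mm in diameter and 110 mm tall (about 80 g) with a white cap of the same diameter (0.4 mm proud) on its upper 36 mm and a 1 mm chamfer on its foot. The point is its centre, 55 mm above its foot; z runs up its axis. It starts upright on one of the three places of the stand. Held by the upper 40 mm it can be seated fully without the fingers reaching the block.
- plug20: The same 20 mm plug, origin at the centre of its foot.
- plug24_mid (a point): The 24 mm plug: a solid upright aluminium cylinder 24 mm in diameter and 110 mm tall (about 120 g) with a blue cap of the same diameter (0.4 mm proud) on its upper 36 mm and a 1 mm chamfer on its foot. The point is its centre, 55 mm above its foot; z runs up its axis. It starts upright on one of the three places of the stand. Held by the upper 40 mm it can be seated fully without the fingers reaching the block.
- plug24: The same 24 mm plug, origin at the centre of its foot.
- plug28_mid (a point): The 28 mm plug: a solid upright aluminium cylinder 28 mm in diameter and 110 mm tall (about 160 g) with a black cap of the same diameter (0.4 mm proud) on its upper 36 mm and a 1 mm chamfer on its foot. The point is its centre, 55 mm above its foot; z runs up its axis. It starts upright on one of the three places of the stand. Held by the upper 40 mm it can be seated fully without the fingers reaching the block.
- plug28: The same 28 mm plug, origin at the centre of its foot.
- stand: White flat stand for the plugs, fixed, 90 mm (x) by 214 mm (y), top 12 mm above the table; origin at the centre of its underside. Three coloured places 68 mm apart along its y (at +68, 0 and -68 mm): one yellow, two grey; a plug stands on each, within 4 mm of its middle.
- yellow_spot (a point): Centre of the yellow place, on the stand's top face (at y = +68 mm of the stand).
- block: Dry block, fixed: white housing 100 mm (x) by 214 mm (y), 42 mm high, holding a bare-metal insert 64 by 170 mm whose top is 60 mm above the table. Origin: centre of the housing's underside. The insert has a graded row of round vertical wells along y, 42 mm apart: 16, 20, 24, 28 mm towards +y, each bored 3 mm wider than its name.
- row_middle (a point): Middle of the housing at the height of the insert's top (60 mm). The insert lies loose in it and can slide 22 mm along the block's y (across, in x, it is exact). In each run it starts 4 to 20 mm away from its -y stop, an unmeasured amount, so the wells must be found by sight or feel. It slides only if pushed sideways with over about 14 N.
- well16 (a point): Mouth of the 16 mm well (height 60 mm) were the insert against its -y stop: y = -74 mm of the block. The true mouth is 4 to 20 mm from here towards the block's +y. In it a brass plunger, stiff, no spring: its face starts 30 mm below the mouth; pushed with over 7 N it goes down 10 mm to a hard stop and stays. Fully home, a plug's foot is 20, its centre 75, its top 130 mm above the table.
- well20 (a point): Mouth of the 20 mm well (height 60 mm) were the insert against its -y stop: y = -32 mm of the block. The true mouth is 4 to 20 mm from here towards the block's +y. In it a brass plunger, stiff, no spring: its face starts 30 mm below the mouth; pushed with over 7 N it goes down 10 mm to a hard stop and stays. Fully home, a plug's foot is 20, its centre 75, its top 130 mm above the table.
- well24 (a point): Mouth of the 24 mm well (height 60 mm) were the insert against its -y stop: y = 10 mm of the block. The true mouth is 4 to 20 mm from here towards the block's +y. In it a brass plunger, stiff, no spring: its face starts 30 mm below the mouth; pushed with over 7 N it goes down 10 mm to a hard stop and stays. Fully home, a plug's foot is 20, its centre 75, its top 130 mm above the table.
- well28 (a point): Mouth of the 28 mm well (height 60 mm) were the insert against its -y stop: y = 52 mm of the block. The true mouth is 4 to 20 mm from here towards the block's +y. In it a brass plunger, stiff, no spring: its face starts 30 mm below the mouth; pushed with over 7 N it goes down 10 mm to a hard stop and stays. Fully home, a plug's foot is 20, its centre 75, its top 130 mm above the table.
- bottle: Bystander, to be left alone: a blue plastic bottle, 48 mm across, 110 mm tall, beyond the work; origin at the centre of its underside.
- jar: Bystander, to be left alone: an amber jar with a black cap, 54 mm across, 60 mm tall; origin at the centre of its underside.
- marker: Bystander, to be left alone: a white marker pen with a green cap lying down, 134 mm long, 17 mm thick, between the stand and the block; origin at the centre of its underside.
- tipbox: Bystander, to be left alone: a green box with a clear lid, 88 x 123 x 64 mm; origin at the centre of its underside.
- driver: Bystander, to be left alone: a screwdriver with an orange handle lying down, 170 mm long, 26 mm thick; origin at the centre of its underside.
Things that resemble listed ones, but are neither listed nor needed, are in the scene too. Leave any blue look-alike of the stand alone.

How it is judged:
By the outcome, as a careful person would: the job done as asked, in the order asked, and still so for the second after the job is handed in, with the robot touching nothing.
It also fails if it takes over 56 s, if anything falls off the work surface, if the arm or the gripper's body presses on something with over 40 N, if the wrist force passes 120 N, or if a joint passes its speed limit or range.

## Working session

There is one attempt and no reset: what is moved stays moved. The work goes in short steps, Python scripts to look and compute and a shell command to move; the robot and the scene stay as the last step left them, time stands still between calls to the robot, and variables do not carry over. Pictures are saved under pics/ and viewed, at most 10 in all, crops included, and the job is handed in when it is done.

```bash
mkdir -p pics; cat > h.py <<'E'
import numpy as np,cv2
from bench import get_state,read_camera,job_done
from scipy.spatial.transform import Rotation as R
def cam(n):
    s=get_state(); c=read_camera(n)
    if 'world_from_camera' not in c:
        T=np.eye(4);T[:3,:3]=R.from_quat(s['orientation']).as_matrix();T[:3,3]=s['tcp_pos'];c['world_from_camera']=T@np.array(c['mount'])
    c['f']=200/np.tan(np.radians(c['fovy'])/2); return c
def ray(c,u,v,z):
    T=np.array(c['world_from_camera']);d=T[:3,:3]@np.array([(u-c['cx'])/c['f'],(v-c['cy'])/c['f'],1]);o=T[:3,3]
    return o+d*(z-o[2])/d[2]
def dep(c,u,v):
    d=c['depth'][int(v),int(u)];T=np.array(c['world_from_camera'])
    return T[:3,:3]@np.array([(u-c['cx'])/c['f']*d,(v-c['cy'])/c['f']*d,d])+T[:3,3]
E
python3 - <<'E'
from h import *
import pickle
for n in('top','scene'):
    c=cam(n);cv2.imwrite(f'pics/{n}0.png',c['image']);pickle.dump(c,open(n+'.pkl','wb'));print(n,c['f'],np.round(c['world_from_camera'],3))
print(get_state())
E
```

```text
top 400.0670921047744 [[-3.00000e-03 -9.78000e-01  2.10000e-01  3.33113e+02]
 [-1.00000e+00  2.00000e-03 -7.00000e-03  2.52870e+01]
 [ 6.00000e-03 -2.10000e-01 -9.78000e-01  9.97499e+02]
 [ 0.00000e+00  0.00000e+00  0.00000e+00  1.00000e+00]]
scene 372.06813157732313 [[-3.150000e-01  7.140000e-01 -6.260000e-01  1.073383e+03]
 [ 9.490000e-01  2.360000e-01 -2.090000e-01  1.887090e+02]
 [-2.000000e-03 -6.600000e-01 -7.510000e-01  7.267530e+02]
 [ 0.000000e+00  0.000000e+00  0.000000e+00  1.000000e+00]]
{'clock': 0.1, 'qpos': array([-1.28915071e+00,  3.26873861e-01, -1.93462299e-01,  1.05199490e+00,
        2.86677888e-05,  1.43660158e+00]), 'qd': array([ 0.00059401, -0.00223764,  0.00241912,  0.00202789, -0.00160329,
        0.00054141]), 'tau': array([ 1.22925128e-03, -4.44239867e+01,  2.63038230e+01,  7.86779041e-03,
       -5.25761698e-05, -1.15828934e-05]), 'tcp_pos': array([ 222.06101577, -502.64405904,  241.58608195]), 'orientation': array([ 9.78462072e-01,  2.06425251e-01, -4.22283432e-05, -7.66339175e-04]), 'force': array([ 0.26999401, -0.09974017,  1.09535215]), 'torque': array([-0.01041023,  0.0432119 ,  0.01836002]), 'finger_force': 0.0, 'width': 85.56579904781654}
```

View pics/top0.png

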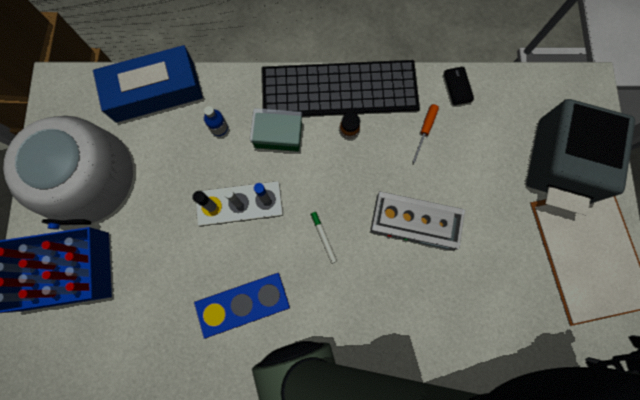

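View pics/scene0.png

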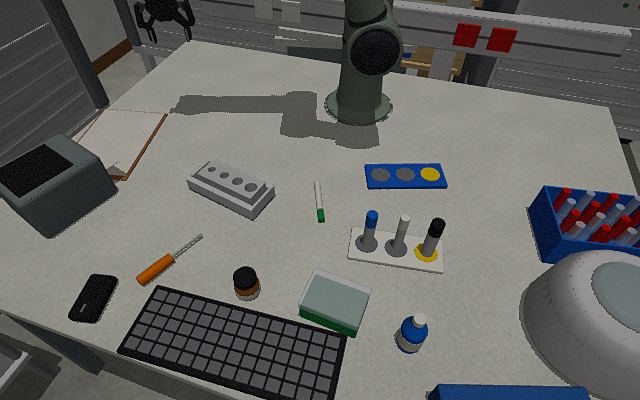

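The top view has two yellow places. The one on the white stand at (210,207) carries the black-capped plug. The other, at (214,315), is on the empty blue look-alike, so I leave it alone. Black cap means the 28 mm plug, and its well is the largest, at about (391,212). I'll confirm this in one crop and measure.

```bash
python3 - <<'E'
from h import *
import pickle
c=pickle.load(open('top.pkl','rb'));s=pickle.load(open('scene.pkl','rb'))
a=cv2.resize(c['image'][175:235,185:290],None,fx=7,fy=5.0*1.4/1.4*1,interpolation=cv2.INTER_CUBIC)[:295]
b=cv2.resize(c['image'][185:255,365:470],None,fx=7,fy=4.2,interpolation=cv2.INTER_CUBIC)
cv2.imwrite('pics/crop.png',np.vstack([a,b]))
def blob(c,m,x0,y0,x1,y1):
    mm=np.zeros(m.shape,np.uint8);mm[y0:y1,x0:x1]=m[y0:y1,x0:x1]
    n,l,st,ce=cv2.connectedComponentsWithStats(mm);i=1+np.argmax(st[1:,4]);return ce[i],st[i],(l==i)
for n,k,bx in(('top',c,(185,175,290,235)),('scene',s,(345,205,450,275))):
    g=k['image'].max(2); 
    ce,st,m=blob(k,((g<45)).astype(np.uint8),*bx);print(n,'black',ce,st)
    ys,xs=np.nonzero(m); P=np.array([dep(k,x,y) for x,y in zip(xs,ys)]);P=P[(P[:,2]>60)&(P[:,2]<140)];print('cap depth',P.mean(0),P.max(0),P.min(0))
    t=P[P[:,2]>P[:,2].max()-5];print('top pts',t.mean(0),len(t))
    hsv=cv2.cvtColor(k['image'],cv2.COLOR_BGR2HSV)
    ce,st,m=blob(k,cv2.inRange(hsv,(20,120,80),(35,255,255)),*bx);print('yellow',ce,st,ray(k,*ce,12))
# block: insert top by depth
ys,xs=np.mgrid[185:255,365:470];P=np.array([dep(c,x,y) for x,y in zip(xs.ravel(),ys.ravel())])
for lo,hi in((53,67),(35,49)):
    q=(P[:,2]>lo)&(P[:,2]<hi);pts=P[q][:,:2].astype(np.float32);print(lo,q.sum(),cv2.minAreaRect(pts))
for u,v in((391,212),(409,216),(427,219),(444,223)):print(ray(c,u,v,60))
for u,v in((212,174),(229,180),(252,187),(252,187)):pass
ys,xs=np.mgrid[175:235,185:290];P=np.array([dep(c,x,y) for x,y in zip(xs.ravel(),ys.ravel())]);q=(P[:,2]>7)&(P[:,2]<18);print(cv2.minAreaRect(P[q][:,:2].astype(np.float32)))
E
```

```text
top black [203.63485477 200.40248963] [193 191  23  20 241]
cap depth [534.87722355 285.16751275 109.42109788] [550.10028508 301.58923977 125.76562888] [523.89664138 275.46773483  62.84813922]
top pts [537.62341556 288.09021893 122.94087111] 87
yellow [216.57142857 203.15384615] [209 197  13  18  91] [545.85789523 275.56389609  12.        ]
scene black [436.0952381  227.61111111] [428 218  17  20 252]
cap depth [545.41394022 286.71175545 111.88578192] [553.7724655  300.7053618  125.13223965] [526.63714758 273.93569587  85.89125385]
top pts [540.64088428 287.55960703 122.24308066] 110
yellow [424.34920635 254.08465608] [414 243  24  19 189] [545.12089405 285.1577853   12.        ]
53 1623 ((500.4705505371094, -214.36875915527344), (170.71128845214844, 65.8553695678711), 77.7426986694336)
35 1437 ((497.6766052246094, -222.52005004882812), (214.7008056640625, 102.01952362060547), 77.2695083618164)
[ 513.10074377 -153.67475918   60.        ]
[ 503.30558748 -196.24050728   60.        ]
[ 495.9600765 -238.7943475   60.       ]
[ 486.23259278 -278.68770823   60.        ]
((546.6807250976562, 221.8232421875), (90.59564208984375, 213.79428100585938), 7.5094122886657715)
```

View pics/crop.png

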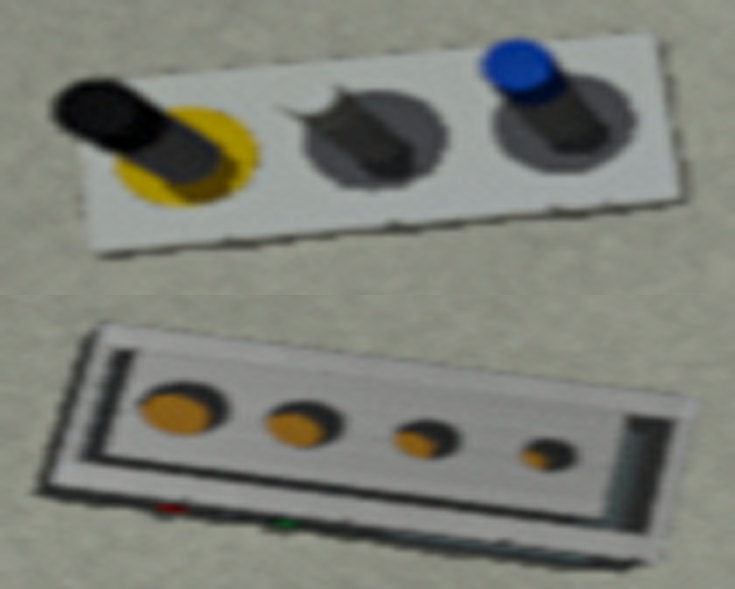

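The crop confirms that the black-capped 28 mm plug is on the yellow place of the white stand, and that the largest well is the leftmost, near world (514,-153). The stand neighbours mean I close the fingers along the stand's x, so I turn about +74°. On the way I'll look at the block with the wrist camera.

```bash
python3 -m pendant '2.9 3.5 0.5 0 0 7.4 1;2.9 3.5 0.5 0 0 7.4 1;2.9 3.5 0.5 0 0 7.4 1;2.9 3.5 0.5 0 0 7.4 1;2.9 3.5 0.5 0 0 7.4 1;2.9 3.5 0.5 0 0 7.4 1;2.9 3.5 0.5 0 0 7.4 1;2.9 3.5 0 0 0 7.4 1;2.9 3.5 0 0 0 7.4 1;2.9 3.5 0 0 0 7.4 1;0 0 0 0 0 0 1;0 0 0 0 0 0 1'
python3 - <<'E'
from h import *
import pickle
c=cam('wrist');pickle.dump(c,open('w1.pkl','wb'));cv2.imwrite('pics/w1.png',c['image']);print(np.round(c['mount'],2),c['f'])
E
```

```text
clock: 1.3
tcp_pos: [512.2, -152.2, 276.7]
orientation: [0.657, 0.754, -0.0, -0.001]
force: [-0.3, -0.1, 0.3]
width: 85.1
finger_force: 0.0
[[  -0.     -0.95   -0.31   81.06]
 [   1.      0.     -0.      1.22]
 [   0.     -0.31    0.95 -132.28]
 [   0.      0.      0.      1.  ]] 292.19849389608953
```

View pics/w1.png

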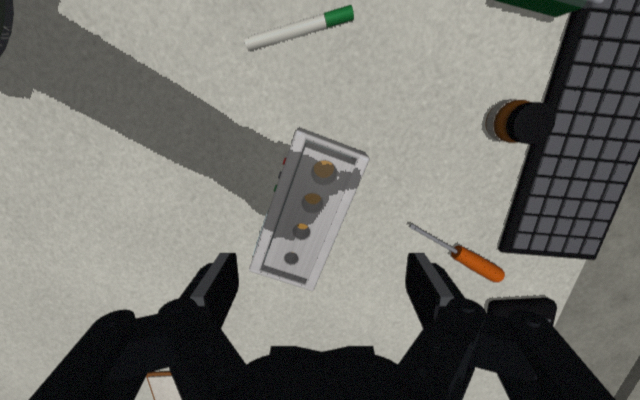

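The wrist view shows the 28 mm well at about (324,171). I move on to just short of the stand and look at the plug.

```bash
python3 -m pendant '0.3 4.4 0 0 0 0 1;0.3 4.4 0 0 0 0 1;0.3 4.4 0 0 0 0 1;0.3 4.4 0 0 0 0 1;0.3 4.4 0 0 0 0 1;0.3 4.4 0 0 0 0 1;0.3 4.4 0 0 0 0 1;0.3 4.4 0 0 0 0 1;0 0 0 0 0 0 1;0 0 0 0 0 0 1'
python3 - <<'E'
from h import *
import pickle
w=pickle.load(open('w1.pkl','rb'))
a=w['image'][120:300,240:380]
c=cam('wrist');pickle.dump(c,open('w2.pkl','wb'));b=c['image']
print('wells',[np.round(ray(w,u,v,60),1) for u,v in((324,171),(312.5,202),(302,231),(291,258))])
ys,xs=np.mgrid[120:300,240:380];P=np.array([dep(w,x,y) for x,y in zip(xs.ravel(),ys.ravel())])
q=(P[:,2]>53)&(P[:,2]<68);print('insert',cv2.minAreaRect(P[q][:,:2].astype(np.float32)),P[q][:,2].mean())
h,wd=c['depth'].shape;ys,xs=np.mgrid[0:260,0:640];xs=xs.ravel();ys=ys.ravel();P=np.array([dep(c,x,y) for x,y in zip(xs,ys)])
r=np.hypot(P[:,0]-540,P[:,1]-288)<30
q=r&(P[:,2]>112)&(P[:,2]<132);p=P[q];print('captop',len(p),p.mean(0),cv2.minEnclosingCircle(p[:,:2].astype(np.float32)),np.median(p[:,2]))
m=cv2.minEnclosingCircle(np.c_[xs[q],ys[q]].astype(np.float32));print('px',m,ray(c,*m[0],122))
cv2.imwrite('pics/w2.png',np.hstack([b,cv2.resize(a[:, :],(160,206))[:].copy() if 0 else np.vstack([a,np.zeros((220,140,3),np.uint8)])]))
E
```

```text
clock: 2.35
tcp_pos: [536.0, 198.0, 277.0]
orientation: [0.657, 0.753, -0.001, 0.0]
force: [0.2, -0.3, -0.1]
width: 85.5
finger_force: 0.0
wells [array([ 515.9, -152.1,   60. ]), array([ 507.1, -193.8,   60. ]), array([ 498.7, -235.6,   60. ]), array([ 488.6, -277.3,   60. ])]
insert ((501.917724609375, -216.28314208984375), (170.88687133789062, 64.049072265625), 77.45209503173828) 60.679675436488694
captop 775 [539.57038829 289.08371911 123.11091715] ((539.69384765625, 289.033935546875), 14.283926010131836) 123.12559181326367
px ((337.742431640625, 90.42424011230469), 16.14727210998535) [539.56996535 289.24699273 122.        ]
```

View pics/w2.png

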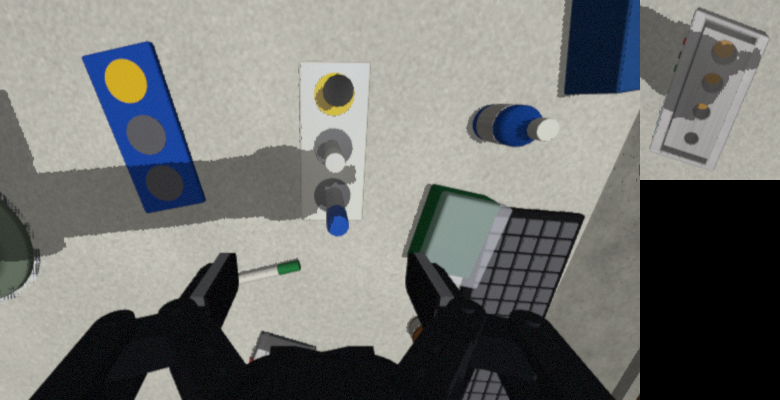

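The wrist view shows the black cap on yellow at (338,90), world (539.7,289.1). I go over it, descend and grip near the top.

```bash
python3 -m pendant '0.2 4.5 0 0 0 0 1;0.2 4.6 0 0 0 0 1;0 0 -4 0 0 0 1;0 0 -4 0 0 0 1;0 0 -4 0 0 0 0.7;0 0 -3 0 0 0 0.6;0 0 -2.8 0 0 0 0.6;0 0 0 0 0 0 0.6;0 0 0 0 0 0 0.6' 40
python3 -m pendant '0 0 0 0 0 0 0;0 0 0 0 0 0 0;0 0 0 0 0 0 0;0 0 0 0 0 0 0;0 0 0 0 0 0 0;0 0 0 0 0 0 0;0 0 0 0 0 0 0;0 0 0 0 0 0 0' 60
```

```text
clock: 3.3
tcp_pos: [540.6, 288.1, 99.7]
orientation: [0.658, 0.753, -0.0, -0.0]
force: [0.8, 0.5, 0.8]
width: 51.4
finger_force: 0.0
clock: 4.1
tcp_pos: [540.9, 290.0, 101.6]
orientation: [0.657, 0.754, 0.001, 0.001]
force: [-1.4, -0.7, 6.9]
width: 26.3
finger_force: 58.5
```

The width reads 26.3 mm, a little under the expected 28.8. I lift and check.

```bash
python3 -m pendant '0 0 1 0 0 0 0;0 0 3 0 0 0 0;0 0 4 0 0 0 0;0 0 4 0 0 0 0;0 0 0 0 0 0 0;0 0 0 0 0 0 0;0 0 0 0 0 0 0'
python3 - <<'E'
from h import *
s=get_state();print(s['width'],s['finger_force'],s['force'],s['torque'],s['tcp_pos'])
c=cam('wrist');d=cam('scene');t=cam('top')
im=np.hstack([cv2.resize(c['image'][150:400,180:480],(360,300)),cv2.resize(d['image'][120:280,350:510],(300,300))])
cv2.imwrite('pics/g.png',im)
E
```

```text
clock: 4.8
tcp_pos: [539.4, 289.6, 218.6]
orientation: [0.657, 0.754, -0.001, -0.0]
force: [-1.0, 0.6, -1.5]
width: 26.8
finger_force: 59.3
26.767127560413083 59.32779014110565 [-1.04234726  0.57282628 -1.52862878] [-0.02781083 -0.00761256  0.02975986] [539.44998507 289.58866935 218.60054988]
```

View pics/g.png

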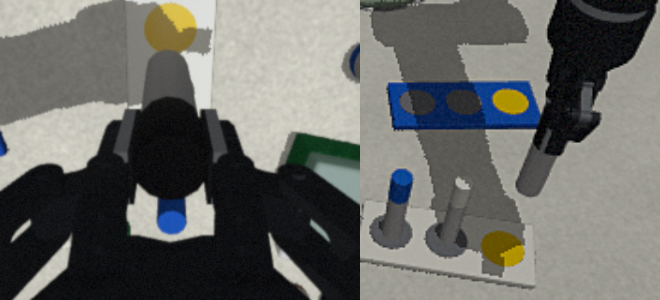

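The plug is held upright: the image shows the cap between the pads, and the force reads about -1.5 N, its weight. Next I carry it to above the well.

```bash
python3 -m pendant '0 0 3 0 0 0 0;-0.25 -4.42 0 0 0 0 0;-0.25 -4.42 0 0 0 0 0;-0.25 -4.42 0 0 0 0 0;-0.25 -4.42 0 0 0 0 0;-0.25 -4.42 0 0 0 0 0;-0.25 -4.42 0 0 0 0 0;-0.25 -4.42 0 0 0 0 0;-0.25 -4.42 0 0 0 0 0;-0.25 -4.42 -2 0 0 0 0;-0.25 -4.42 -3 0 0 0 0;0 0 -2 0 0 0 0' 80
python3 -m pendant '0 0 -1 0 0 0 0;0 0 0 0 0 0 0;0 0 0 0 0 0 0'
python3 - <<'E'
from h import *
for i in range(3):
    s=get_state();print(s['tcp_pos'],s['force'],s['torque']);c=cam('wrist')
t=cam('top');d=cam('scene');import pickle;pickle.dump((c,t,d),open('a.pkl','wb'))
im=np.hstack([cv2.resize(c['image'][100:350,200:450],(380,380)),cv2.resize(d['image'][130:230,180:280],(380,380))])
cv2.imwrite('pics/a.png',im)
# plug axis from wrist depth points near the aluminium
ys,xs=np.mgrid[100:400,220:420];xs=xs.ravel();ys=ys.ravel();P=np.array([dep(c,x,y) for x,y in zip(xs,ys)])
p=s['tcp_pos'];q=np.hypot(P[:,0]-p[0],P[:,1]-p[1])<20
for lo,hi in((62,70),(70,80),(80,92),(150,170)):
    k=q&(P[:,2]>lo)&(P[:,2]<hi)
    if k.sum()>5: print(lo,k.sum(),(P[k][:,0].min()+P[k][:,0].max())/2,P[k].max(0))
E
```

```text
clock: 6.15
tcp_pos: [514.4, -154.0, 179.1]
orientation: [0.66, 0.752, -0.001, -0.0]
force: [-0.5, 0.5, -2.9]
width: 25.9
finger_force: 79.2
clock: 6.45
tcp_pos: [515.6, -148.5, 171.5]
orientation: [0.657, 0.754, 0.0, -0.0]
force: [-0.3, 0.5, -1.9]
width: 26.0
finger_force: 79.2
[ 515.5838929  -148.48327622  171.54990167] [-0.33707009  0.45168349 -1.86165081] [ 0.04802919 -0.01905932  0.0140833 ]
[ 516.01834948 -148.57827723  172.08057232] [-0.13923029 -0.35941203 -0.48782925] [0.00207226 0.00281629 0.0123078 ]
[ 516.22439108 -148.65306465  172.34923136] [ 1.26911753 -0.58648109 -1.23060331] [ 0.0026822  -0.01985514  0.02458378]
62 18 516.3641101750943 [ 535.45550942 -131.88197011   62.93916626]
80 85 515.1596428896975 [ 528.46767722 -135.16968967   91.97922012]
150 727 514.6617457454424 [ 530.94029046 -134.04517195  169.99316169]
```

View pics/a.png

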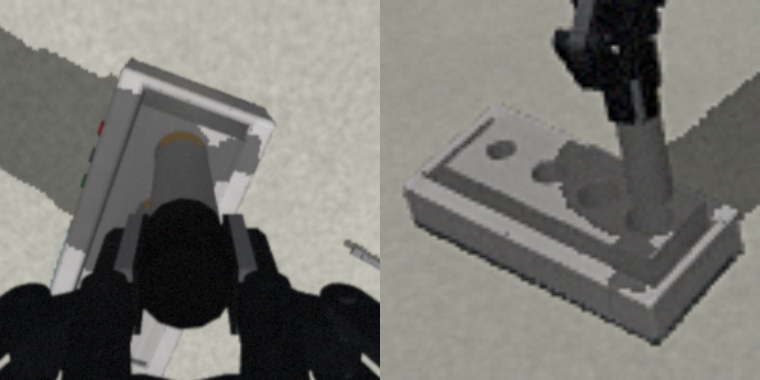

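The plug hangs straight over the largest well, about 4 mm too far towards +y. I correct that and descend gently.

```bash
python3 -m pendant '0 -0.42 -0.5 0 0 0 0;0 0 -1 0 0 0 0;0 0 -0.6 0 0 0 0;0 0 0 0 0 0 0;0 0 0 0 0 0 0'
python3 -m pendant '0 0 -0.2 0 0 0 0;0 0 -0.2 0 0 0 0;0 0 0 0 0 0 0'
python3 -m pendant '0 0 -0.2 0 0 0 0;0 0 0 0 0 0 0'
```

```text
clock: 7.2
tcp_pos: [515.0, -153.4, 149.8]
orientation: [0.657, 0.754, -0.0, -0.001]
force: [0.1, -0.0, -1.5]
width: 25.9
finger_force: 79.3
clock: 7.5
tcp_pos: [515.2, -153.4, 146.0]
orientation: [0.657, 0.754, -0.0, -0.0]
force: [-0.1, 0.1, -1.4]
width: 26.3
finger_force: 79.3
clock: 7.7
tcp_pos: [515.2, -153.4, 144.0]
orientation: [0.657, 0.754, -0.0, -0.0]
force: [-0.2, 0.8, -2.4]
width: 26.4
finger_force: 79.3
```

```bash
python3 -m pendant '0 0 -0.2 0 0 0 0;0 0 -0.2 0 0 0 0;0 0 0 0 0 0 0'
python3 -m pendant '0 0 -0.3 0 0 0 0;0 0 0 0 0 0 0'
```

```text
clock: 8.0
tcp_pos: [515.1, -153.4, 139.9]
orientation: [0.657, 0.754, -0.0, -0.0]
force: [0.3, 0.5, -2.1]
width: 26.2
finger_force: 79.3
clock: 8.2
tcp_pos: [515.1, -153.4, 136.8]
orientation: [0.657, 0.754, -0.0, -0.0]
force: [0.4, 1.0, -1.8]
width: 26.0
finger_force: 79.3
```

It is in the well, about 10 mm deep with no side load. I go down to the plunger at about TCP z 117.

```bash
python3 -m pendant '0 0 -0.4 0 0 0 0;0 0 -0.4 0 0 0 0;0 0 -0.4 0 0 0 0;0 0 -0.3 0 0 0 0;0 0 0 0 0 0 0'
python3 -m pendant '0 0 -0.3 0 0 0 0;0 0 -0.2 0 0 0 0;0 0 0 0 0 0 0'
python3 -m pendant '0 0 -0.2 0 0 0 0;0 0 0 0 0 0 0'
```

```text
clock: 8.7
tcp_pos: [515.1, -153.4, 121.7]
orientation: [0.657, 0.754, -0.0, -0.0]
force: [-0.6, -0.5, -2.1]
width: 26.2
finger_force: 79.3
clock: 9.0
tcp_pos: [515.6, -153.6, 117.6]
orientation: [0.657, 0.754, 0.0, 0.0]
force: [-0.5, -0.0, 2.3]
width: 26.4
finger_force: 79.9
clock: 9.2
tcp_pos: [515.6, -153.6, 115.6]
orientation: [0.657, 0.754, 0.0, 0.0]
force: [-0.0, 0.8, 3.7]
width: 25.8
finger_force: 80.1
```

It has reached the plunger, so I press it down in small steps.

```bash
python3 -m pendant '0 0 -0.2 0 0 0 0;0 0 -0.2 0 0 0 0;0 0 0 0 0 0 0'
python3 -m pendant '0 0 -0.2 0 0 0 0;0 0 0 0 0 0 0'
python3 -m pendant '0 0 -0.1 0 0 0 0;0 0 0 0 0 0 0'
```

```text
clock: 9.5
tcp_pos: [515.6, -153.6, 111.5]
orientation: [0.657, 0.754, 0.0, 0.0]
force: [-0.2, 0.1, 3.0]
width: 26.0
finger_force: 80.1
clock: 9.7
tcp_pos: [515.6, -153.6, 109.6]
orientation: [0.657, 0.754, 0.0, 0.0]
force: [-0.8, 0.5, 4.3]
width: 26.0
finger_force: 80.3
clock: 9.9
tcp_pos: [515.8, -153.9, 109.5]
orientation: [0.657, 0.754, 0.0, 0.001]
force: [-2.2, 0.3, 11.1]
width: 25.9
finger_force: 81.1
```

```bash
python3 -m pendant '0 0 -0.1 0 0 0 0;0 0 0 0 0 0 0'
python3 -m pendant '0 0 -0.1 0 0 0 0;0 0 0 0 0 0 0'
```

```text
clock: 10.1
tcp_pos: [515.9, -154.0, 109.4]
orientation: [0.657, 0.754, -0.0, 0.001]
force: [-4.8, 1.2, 18.7]
width: 26.2
finger_force: 82.0
clock: 10.3
tcp_pos: [516.1, -154.1, 109.3]
orientation: [0.657, 0.754, -0.0, 0.002]
force: [-6.2, 0.7, 25.3]
width: 26.0
finger_force: 83.0
```

The hard stop is firm at 25 N with no further motion. I check the cap height with the depth cameras.

```bash
cat > chk.py <<'E'
from h import *
for n in('wrist','top','scene'):
    c=cam(n);T=c['world_from_camera'];v,u=np.nonzero(c['depth']>0);d=c['depth'][v,u]
    P=np.c_[(u-c['cx'])/c['f']*d,(v-c['cy'])/c['f']*d,d]@T[:3,:3].T+T[:3,3]
    q=(np.hypot(P[:,0]-515.5,P[:,1]+153.5)<10)&(P[:,2]>115)&(P[:,2]<150)&(c['image'][v,u].max(1)<70)
    if q.sum(): print(n,q.sum(),np.percentile(P[q][:,2],[50,80,95]),P[q&(P[:,2]>125)].mean(0))
    if n=='wrist': W=c['image']
    if n=='scene': S=c['image']
cv2.imwrite('pics/end.png',np.hstack([cv2.resize(W[:,:],(480,300)),cv2.resize(S[120:230,170:280],(300,300))]))
print(get_state()['force'])
E
python3 chk.py
```

```text
wrist 1333 [131.01178573 131.4781341  131.91678176] [ 515.4764113  -153.240809    131.02039071]
scene 12 [129.86113626 130.20410164 130.52135743] [ 511.88519604 -150.13117727  129.72074353]
[-6.35331728  0.97420108 24.94524082]
```

The top reads 131.0, with the same +1 bias seen on the stand, so it is at 130 and fully home. I ease off, release and rise.

```bash
python3 -m pendant '0 0 0.15 0 0 0 0;0 0 0.1 0 0 0 0;0 0 0 0 0 0 0;0 0 0 0 0 0 0.2;0 0 0 0 0 0 0.4;0 0 0 0 0 0 0.7;0 0 0 0 0 0 0.7;0 0 0 0 0 0 0.7;0 0 0 0 0 0 0.7' 20
python3 -m pendant '0 0 1 0 0 0 0.7;0 0 2 0 0 0 0.7;0 0 4 0 0 0 0.7;0 0 4 0 0 0 0.7;0 -4 2 0 0 0 0.7;0 -4 0 0 0 0 0.7;0 0 0 0 0 0 0.7;0 0 0 0 0 0 0.7'
python3 chk.py
```

```text
clock: 11.35
tcp_pos: [515.2, -153.4, 108.5]
orientation: [0.657, 0.754, -0.0, -0.0]
force: [-0.8, -0.4, 0.8]
width: 59.7
finger_force: 0.0
clock: 12.15
tcp_pos: [515.1, -234.0, 239.1]
orientation: [0.658, 0.753, 0.0, -0.0]
force: [-0.4, -0.2, -0.8]
width: 60.1
finger_force: 0.0
wrist 541 [131.09458159 131.65064335 132.28971623] [ 515.44992005 -153.40247899  131.10936957]
top 63 [130.31788202 131.38592901 132.80299719] [ 515.49643534 -153.73740693  130.3039809 ]
scene 39 [129.28511613 130.46821725 131.0483141 ] [ 515.82507445 -153.25866459  129.51922539]
[-0.38788435  0.5119503  -0.35383549]
```

View pics/end.png

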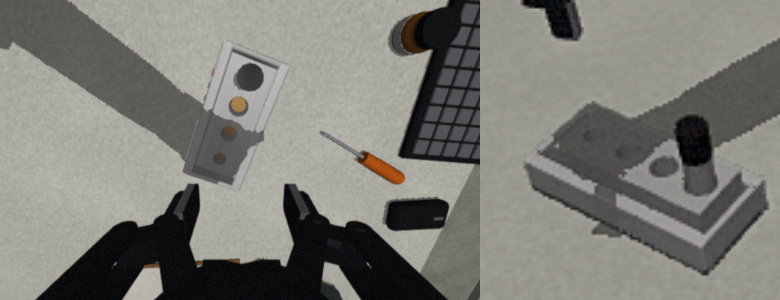

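The plug stands upright in the largest well, cap at (249,77) in the wrist view, with the gripper clear of it.

```bash
python3 -c "from bench import job_done;print(job_done())"
```

```text
the job is handed in; nothing more can be done
None
```

The black-capped 28 mm plug from the yellow place is pressed fully home and upright in the 28 mm well, with its top at about 130 mm and a peak press reading of about 25 N; I let go of it and handed in the job at about 12 s.

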